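# Load a cylinder cell into a sprung test holder

## Robot

A 6-joint arm with a two-finger parallel gripper is mounted at the origin on a cart in front of the work surface, level with it; the furniture and walls round the work are solid. World frame = base frame: x ahead of the robot, y to its left, z up, the work surface at z = 0. Lengths are in m, angles in rad, forces in N, time in s.
With the tool pointing down it reaches from about 0.35 to 0.8 m from the base axis. Payload 7.3 kg.
Tool frame: the origin (TCP) lies between the finger pads; the fingertips stand 25 mm ahead of it and the grasp point (between the pads) lies 6 mm ahead of it (r.tip_extent is the distance from the TCP to the fingertips, in m); z points along the fingers, y is the line along which they close (so a half turn about z gives the same grasp; the last joint's range is limited). The gripper opens to 85 mm and grips with 20 to 120 N. Pads are 22 mm wide; open, the fingers measure 114 mm over their backs; the gripper's body (76 mm by 85 mm) begins 54 mm behind the grasp point. The pads swing forward as they close: fully open they stand 13 mm farther back than shut.
Start: joints at [1.176, 0.342, 1.524, -0, 1.275, -0.146], TCP at [0.129, 0.509, 0.256] pointing down, gripper open.
Joint ranges: [-2.53, 2.53], [-0.77, 2.02], [0.04, 2.7], [-1, 4.14], [0.28, 2.66], [-3.11, 3.11]. Speed limits (rad/s): [2.57, 2.57, 3.14, 3.14, 3.14, 3.14].

## Interface

Orientations are given as a unit quaternion [x, y, z, w].
In Python, from workcell import r, command_gripper, optics gives the robot as it stands. The module is installed in compiled form; this text tells all that it offers. Calls block until the motion is done:
- r.reach(position, orientation): joint-space move of the TCP to a pose.
- r.move_straight(position, orientation=None, speed=0.15, max_force=None): straight line of the TCP; orientation=None keeps the orientation; speed is the mean speed in m/s. With max_force (N) it stops when the force on the tool has changed by that much, and returns True; else False.
- r.movej(angles): joint-space move.
- command_gripper(opening, force=None): finger opening in m; force is the grip in N (None keeps the last); returns when the fingers have stopped.
- r.hold(seconds).
- r.solve_ik(position, orientation): joint angles nearest the present ones, or None.
- r.read_state(): the state.
- optics.get_image(name): name is "scene" or "top" or "wrist"; returns (picture, depth): 480x640x3 uint8, red, green, blue; 480x640 float32, m along the optical axis (not along the pixel's ray), 0 where there is no reading.
- optics.camera_model(name): a dict with "K" (3x3 intrinsics, pixels), "R" (3x3) and "t" (3): a world point X has camera coordinates R X + t; the wrist camera has in their place "tool_from_camera" (4x4, takes a point from camera to tool coordinates, whose origin is the TCP and whose axes are the flange's). Camera axes: x right, y down, z forward; pixel columns grow to the right and rows downward; lengths in m; the calibration is good to about 2 mm. The wrist camera is an equidistant fisheye: a pixel r from the principal point sees the ray r / f radians off the axis. A picture is of the moment at which its call begins: read the wrist's pose just before it. camera_model takes no time and is no camera call.
A pose or a line that the arm cannot do raises r.PlanningError and nothing moves.
- r.finish_job(): hands the job in; it is judged then, once.
The state is a dict: "time_s": time; "joint_positions": joint angles; "dq": joint speeds; "tau": joint torques, N m; "eef_pos": TCP position; "eef_rot": TCP orientation; "contact_force": force on the tool from outside, world axes, zero at the start; "torque": the same for the moment, N m; "grip_width": finger opening in m; "grip_force": force on a finger pad.
Only numpy, scipy, OpenCV 4.12 (cv2) and the standard library are available. Lean on these libraries where they do the work, as an engineer would, in place of code of your own. Each camera call takes 0.05 s, during which the arm holds its last target. There are 200 camera calls.

## Task

Load the orange cell into the cell holder with the green display: first set its flat minus end against the spring contact and push the contact back, then bring the brass-nub plus end down inside the end wall, press it down until the clip jaws snap over the cell and hold it level, and let go. Do not drive the spring contact onto its stop or lean hard on the holder; leave the grey spent cell in its rest and the other things on the bench where they are.

Things in the scene. Friction and masses are not known exactly. Their poses are not given: they have to be found in the camera images.
- cell: The cell to load: loose orange cylinder, white band near its plus end, 38 mm diameter, 120 mm long, about 0.26 kg. Origin at mid-length on the axis; x axis along the cylinder to the plus end. Starts level in a wooden rest and may point any way.
- cell_plus (a point): Middle of the cell's plus end: the tip of its brass nub (16 mm diameter, the last 4 mm of the 120 mm; the full-diameter body is 116 mm long).
- cell_minus (a point): Middle of the cell's flat bare-metal minus end.
- rest_fresh: Wooden rest of the orange cell, fixed: 100 x 56 x 8 mm foot, two V blocks 28 mm high and 12 mm thick, 40 mm either side of the middle; between them the cell's middle is free to grip from above. Origin under its middle, x along the cell. Cell axis 36 mm above the bench.
- spent_cell: The same kind of cell but wrapped in grey, lying in a like rest. To be left alone. Origin at mid-length; x to its plus end.
- holder: Test holder fixed to the bench: grey base 206 x 80 x 10 mm. Origin on the underside below the middle of a seated cell; z up; x from spring contact (-x) to end wall (+x). A seated cell lies level, axis 46 mm up, y = 0. V saddles carry it at x = -51 to -37 and 48 to 56 mm; from x = -36 to +32 mm only the base lies below, so fingers can pass. Smooth, friction about 0.25.
- minus_seat (a point): Middle of the spring contact's face when free: holder x = -52 mm, 46 mm up. The contact is a brass plate 36 mm wide, 25 to 71 mm above the bench, facing +x. The free gap to the end wall is 112 mm, 8 mm less than the cell; while the tilted cell comes down inside the wall it needs about 11 mm. A grey meter housing 68 mm high stands behind, holder x = -125 to -89 mm.
- wall_face (a point): Where a seated cell's plus tip touches the fixed black end wall: holder x = +60 mm, 46 mm up. The wall is 6 mm thick, 50 mm wide, its top 64 mm above the bench, with a lip above that leans outward (+x) up to 75 mm.
- clip (a point): Middle of a seated cell's axis at the clip: holder x = 39.5 mm, 46 mm up. The clip is two sprung brass jaws, x = 32 to 47 mm; rounded noses (3 mm radius, 57 mm up, 18.7 mm either side) hold the cell above its widest line; jaw tops reach 66 mm. A tilted cell meets the noses with its axis here about 22 mm too high; 12 to 20 N straight down snaps it in; keep under 40 N.
- spring_contact (a joint): How far the spring contact plate is pushed back toward holder -x, m: 0 free, about 0.008 with the cell seated, 0.020 its stop (keep it below 0.0185). Needs 4 N to start, then 0.4 N for each mm.
- jaw_left (a joint): How far the clip jaw on the holder's +y side is pushed outward, m: 0 free, under 0.001 with a cell held, about 0.003 while the cell passes, 0.007 at most.
- jaw_right (a joint): The same for the jaw on the holder's -y side.
- glue_bottle: White and blue bottle, 43 mm diameter, 128 mm tall, standing at the back. Bystander. Origin under its middle.
- tape_measure: Black tape measure 37 x 80 x 69 mm. Bystander. Origin under its middle.
- tape_dispenser: Black tape dispenser 60 x 173 x 88 mm. Bystander. Origin under its middle.
Mind the look-alikes: they are no part of the job. Several things have the shape of the cell; the one meant has the colours described above.

How it is judged:
By the outcome, as a careful person would: the job done as asked, in the order asked, and still so for the second after the job is handed in, with the robot touching nothing.
It also fails if it takes over 48 s, if anything falls off the work surface, if the arm or the gripper's body presses on something with over 40 N, if the wrist force passes 120 N, or if a joint passes its speed limit or range.

## Working session

There is one attempt and no reset: what is moved stays moved. The work goes in short steps, each a Python script; the robot and the scene stay as the last script left them, time stands still between calls to the robot, and variables do not carry over. Pictures are saved under pics/ and viewed, at most 10 in all, crops included, and the job is handed in when it is done.

```bash
mkdir -p pics; python3 - <<'E'
from workcell import r, optics
import cv2, numpy as np
for n in ("top","scene"):
    im,d=optics.get_image(n); cv2.imwrite(f"pics/{n}1.png",im[:,:,::-1]); np.save(f"{n}.npy",d)
    m=optics.camera_model(n); print(n,{k:np.round(v,4).tolist() for k,v in m.items()})
print(optics.camera_model("wrist")); s=r.read_state(); print(s)
E
```

```text
top {'K': [[456.2218, 0.0, 316.0507], [0.0, 456.2218, 241.6639], [0.0, 0.0, 1.0]], 'R': [[0.0056, -0.9997, -0.0234], [-0.9837, -0.0013, -0.1796], [0.1796, 0.024, -0.9835]], 't': [-0.0006, 0.5466, 1.0523]}
scene {'K': [[490.6314, 0.0, 320.0804], [0.0, 490.6314, 246.9711], [0.0, 0.0, 1.0]], 'R': [[0.5855, -0.8105, -0.0138], [-0.3889, -0.2659, -0.8821], [0.7113, 0.5219, -0.4708]], 't': [-0.3437, 0.2594, 0.7687]}
{'K': array([[371.64829954,   0.        , 321.97954116],
       [  0.        , 371.64829954, 242.88682252],
       [  0.        ,   0.        ,   1.        ]]), 'tool_from_camera': array([[-5.94206577e-04, -9.57769955e-01, -2.87534973e-01,
         7.34600360e-02],
       [ 9.99999738e-01, -6.87669529e-04,  2.24052022e-04,
         7.30410001e-04],
       [-4.12319334e-04, -2.87534764e-01,  9.57770113e-01,
        -1.17926075e-01],
       [ 0.00000000e+00,  0.00000000e+00,  0.00000000e+00,
         1.00000000e+00]])}
{'time_s': 0.1, 'joint_positions': array([ 1.17599666e+00,  3.42668646e-01,  1.52486817e+00, -5.31247200e-06,
        1.27539561e+00, -1.46022003e-01]), 'dq': array([ 0.00054204, -0.00247045, -0.00211046,  0.00106472, -0.00047501,
        0.00073193]), 'tau': array([ 7.96410623e-04, -4.34449232e+01, -2.46493059e+01, -1.86856032e-04,
        4.75800174e-03,  2.30256654e-05]), 'eef_pos': array([0.1291404 , 0.5085616 , 0.25570594]), 'eef_rot': array([ 1.24067514e-01,  9.92273553e-01, -6.46222281e-04, -1.76496663e-04]), 'contact_force': array([ 0.16973687, -0.35966135,  0.07323616]), 'torque': array([-0.07351328,  0.05507936, -0.04202344]), 'grip_force': 0.0, 'grip_width': 0.08545749179059864}
```

View pics/top1.png

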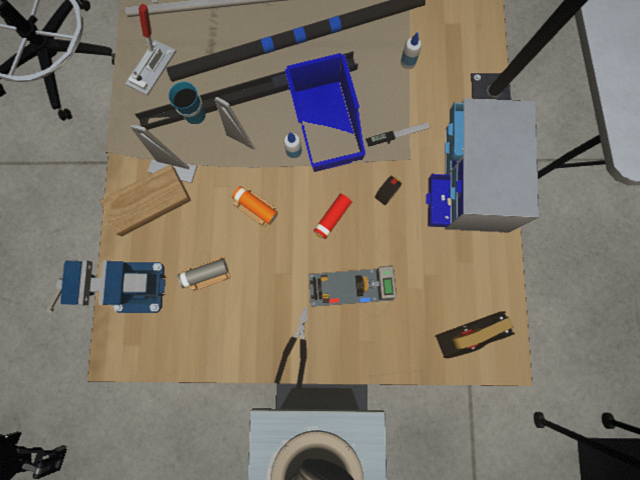

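View pics/scene1.png

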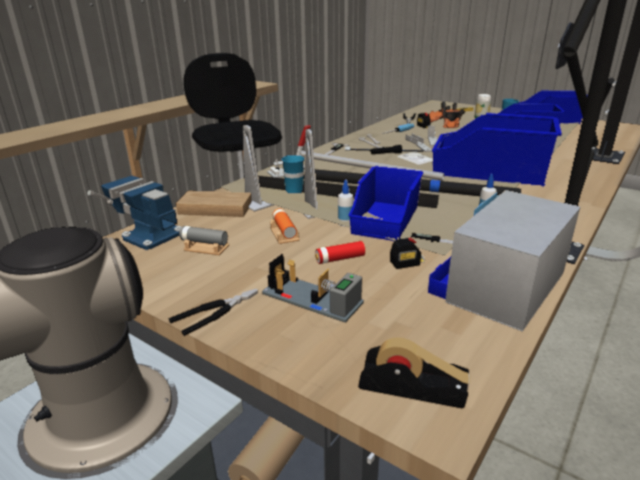

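The top view shows the orange cell at about (255,205), with its white band (plus end) up-left at (238,192). The holder is at (352,287), with its green display (spring side) to the right and the end wall to the left at (315,287). The red cell at (333,215) and the grey one at (205,273) are look-alikes. Next I'll enlarge the cell and the holder.

```bash
cat > h.py <<'E'
import numpy as np, cv2
from scipy.spatial.transform import Rotation as Ro
from workcell import r, optics, command_gripper
def px2w(n,u,v,z):
    m=optics.camera_model(n); R,t=m["R"],m["t"]; c=-R.T@t
    d=R.T@np.linalg.inv(m["K"])@[u,v,1]; return c+d*(z-c[2])/d[2]
E
python3 - <<'E'
import cv2,numpy as np
im=cv2.imread("pics/top1.png")
a=cv2.resize(im[175:235,215:295],None,fx=8,fy=8,interpolation=cv2.INTER_CUBIC)[:, :]
b=cv2.resize(im[258:312,302:402],None,fx=8,fy=8,interpolation=cv2.INTER_CUBIC)
cv2.imwrite("pics/a.png",a);cv2.imwrite("pics/b.png",b)
E
```

```text
(no output)
```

View pics/a.png

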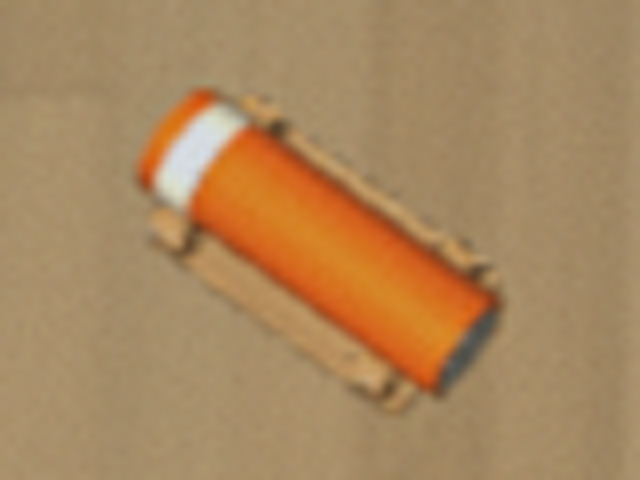

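View pics/b.png

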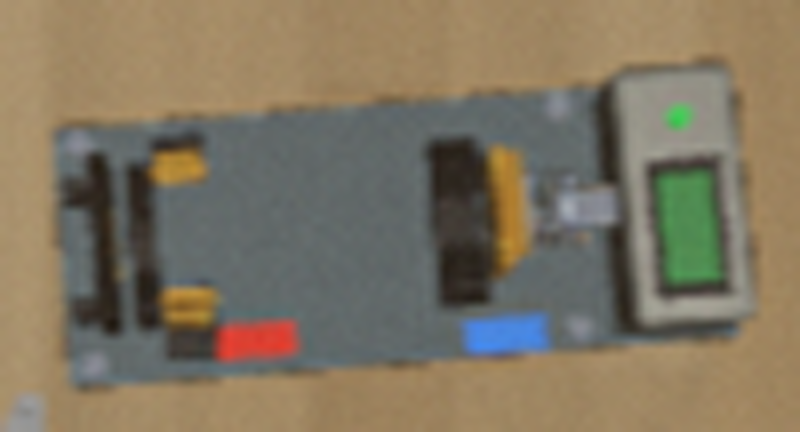

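The crops give the cell's body-end corners at (205,92)/(145,185) and (497,297)/(438,392). They also show the jaws at (180,165)/(190,305), the contact plate at (510,210) and the meter at (680,200). I'll convert these to positions and take closer wrist views of both.

```bash
cat > w1.py <<'E'
from h import *
def A(p,o,z): return px2w("top",(p[0]+.5)/8-.5+o[0],(p[1]+.5)/8-.5+o[1],z)
o=(215,175)
p=A((175,138),o,.036);m=A((467,345),o,.036); print("cell",p,m,np.linalg.norm(p-m))
o=(302,258)
for n,q,z in [("jawL?",(180,165),.066),("jawR?",(190,305),.066),("plate",(505,210),.071),("c1",(55,127),.01),("c2",(72,388),.01),("c3",(748,335),.01),("met tl",(615,75),.068),("met bl",(633,328),.068),("met tr",(732,63),.068),("met br",(750,318),.068)]:
    print(n,A(q,o,z).round(4))
E
python3 w1.py
```

```text
cell [0.67571534 0.20194184 0.036     ] [0.60918166 0.10874588 0.036     ] 0.11450859801870535
jawL? [ 0.4566 -0.0183  0.066 ]
jawR? [ 0.4158 -0.0213  0.066 ]
plate [ 0.4433 -0.1127  0.071 ]
c1 [0.4739 0.0207 0.01  ]
c2 [0.394  0.0148 0.01  ]
c3 [ 0.4109 -0.1911  0.01  ]
met tl [ 0.4832 -0.1456  0.068 ]
met bl [ 0.4096 -0.1494  0.068 ]
met tr [ 0.4868 -0.1798  0.068 ]
met br [ 0.4126 -0.1832  0.068 ]
```

```bash
cat >> h.py <<'E'
def rot(yaw,th):
    p=np.array([np.cos(yaw),np.sin(yaw),0]);u=np.array([0,0,1.])
    x=p*np.cos(th)+u*np.sin(th); z=-(-p*np.sin(th)+u*np.cos(th))
    return np.column_stack([x,np.cross(z,x),z])
def quat(yaw,th=0,flip=False):
    R=rot(yaw,th)
    if flip: R=R@np.diag([-1,-1,1])
    return Ro.from_matrix(R).as_quat()
def wpx(u,v,z,s):   # wrist pixel -> world at height z; s=(pos,quat)
    m=optics.camera_model("wrist");K=m["K"];T=m["tool_from_camera"]
    d=np.array([(u-K[0,2]),(v-K[1,2])])/K[0,0];a=np.hypot(*d)
    ray=np.array([*(d/a*np.sin(a)),np.cos(a)]); R=Ro.from_quat(s[1]).as_matrix()
    c=R@T[:3,3]+s[0]; w=R@T[:3,:3]@ray; return c+w*(z-c[2])/w[2]
def wshot(name):
    s=r.read_state(); im,d=optics.get_image("wrist"); cv2.imwrite(f"pics/{name}.png",im[:,:,::-1])
    np.savez(name,p=s["eef_pos"],q=s["eef_rot"]); print(name,s["time_s"],s["eef_pos"].round(4))
HY=np.arctan2(.9966,-.0818); HO=np.array([.4398,-.0591])
def pose(Mx,Mz,th,g,flip=False):  # minus-end centre in holder x,z (m), tilt; g=grip distance from minus end
    p=np.array([np.cos(HY),np.sin(HY)]); R=rot(HY,th)
    M=np.array([*(HO+p*Mx),Mz]); return M+R[:,0]*g-R[:,2]*.006, quat(HY,th,flip)
E
python3 - <<'E'
from h import *
D=np.pi/180
CY=54.5*D
for f in (0,1):
    print(f, r.solve_ik([.645,.16,.18],quat(CY,0,f)))
    for Mx,Mz,t in [(-.04,.09,28),(-.04,.048,28),(-.057,.048,28),(-.0617,.047,13),(-.06,.046,0)]:
        q=r.solve_ik(*pose(Mx,Mz,t*D,.075,f)); print(f,t,None if q is None else q.round(2))
r.reach([.43,-.05,.22],quat(HY)); wshot("wh")
r.reach([.645,.16,.18],quat(CY)); wshot("wc")
print(r.read_state()["joint_positions"])
E
```

```text
0 [ 1.27933845e-01  6.59723592e-01  1.20471103e+00 -4.44089210e-16
  1.27715803e+00  7.47525729e-01]
0 28 [-0.52  0.46  1.85  0.43  1.16 -0.85]
0 28 [-0.52  0.53  1.88  0.46  1.06 -0.9 ]
0 28 [-0.55  0.54  1.86  0.44  1.08 -0.91]
0 13 [-0.42  0.49  1.94  0.27  0.84 -0.69]
0 0 [-0.27  0.49  1.99 -0.    0.66 -0.36]
1 [ 1.27933845e-01  6.59723592e-01  1.20471103e+00 -4.44089210e-16
  1.27715803e+00 -2.39406692e+00]
1 28 [-0.52  0.46  1.85  0.43  1.16  2.29]
1 28 [-0.52  0.53  1.88  0.46  1.06  2.24]
1 28 [-0.55  0.54  1.86  0.44  1.08  2.23]
1 13 [-0.42  0.49  1.94  0.27  0.84  2.45]
1 0 [-0.27  0.49  1.99 -0.    0.66  2.79]
wh 2.3667 [ 0.4301 -0.0494  0.2201]
wc 3.575 [0.6447 0.1595 0.1801]
[ 1.26733118e-01  6.58518271e-01  1.20562999e+00 -3.45374732e-04
  1.27718530e+00  7.46559896e-01]
```

View pics/wh.png

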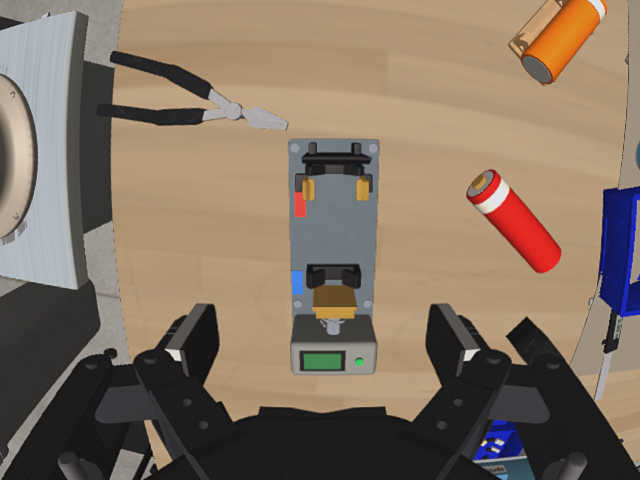

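View pics/wc.png

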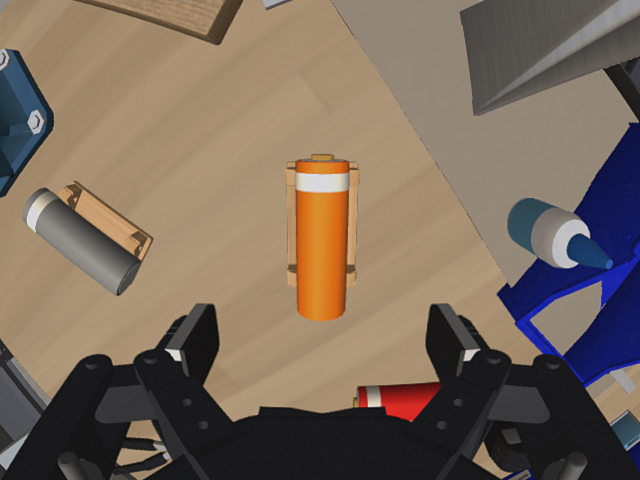

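The wrist view of the holder shows it aligned with the image: end wall at (335,158), jaws at (308,189)/(363,189), contact plate at (334,300). The wrist view of the cell puts the plus nub at (322,156) and the minus rim at (321,318). I'll enlarge both in one picture.

```bash
python3 - <<'E'
import cv2,numpy as np
a=cv2.imread("pics/wh.png")[130:330,280:390];b=cv2.imread("pics/wc.png")[145:345,275:365]
cv2.imwrite("pics/z.png",cv2.resize(np.hstack([a,b]),None,fx=3,fy=3,interpolation=cv2.INTER_CUBIC))
E
```

```text
(no output)
```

View pics/z.png

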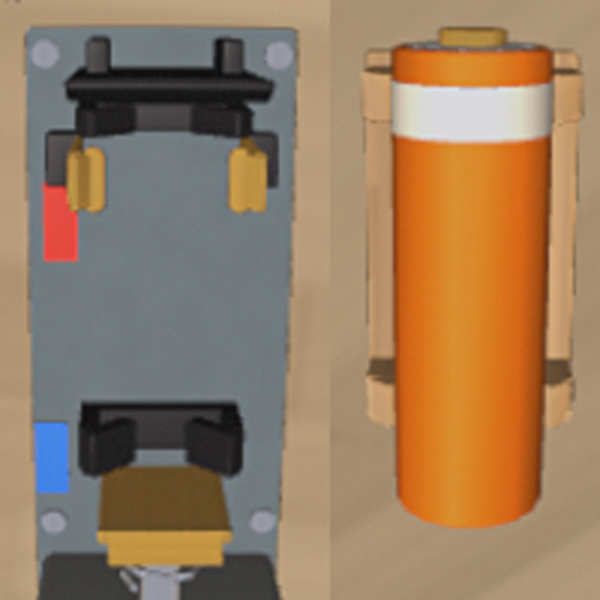

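```bash
python3 - <<'E'
from h import *
def P(n,pts):
    s=np.load(n+".npz"); s=(s["p"],s["q"])
    o={k:wpx(u,v,z,s)[:2] for k,(u,v,z) in pts.items()}
    for k,x in o.items(): print(k,x.round(4))
    return o
o=P("wh",dict(plate=(334.8,306.7,.071),jl=(308.3,190,.066),jr=(363,190,.066),c1=(288.3,139.3,.01),c2=(379.7,139.3,.01)))
j=(o["jl"]+o["jr"])/2;b=(o["c1"]+o["c2"])/2
print("jaw-plate",np.linalg.norm(j-o["plate"]),"w",np.linalg.norm(o["c1"]-o["c2"]),np.linalg.norm(o["jl"]-o["jr"]))
for a,c in ((o["c2"],o["c1"]),(o["jr"],o["jl"])): d=c-a; print("yaw",np.degrees(np.arctan2(d[1],d[0]))-90)
d=j-o["plate"]; print("yaw",np.degrees(np.arctan2(d[1],d[0])), "top yaw",np.degrees(HY))
p=np.array([np.cos(HY),np.sin(HY)]); print("origin",j-.0395*p,o["plate"]+.052*p,b-.077*p, HO)
o=P("wc",dict(pl=(296.3,161.7,.036),pr=(348.7,161.7,.036),ml=(297.3,310.7,.036),mr=(345.3,310.7,.036),mt=(321,320,.055),nub=(322.7,154.5,.044)))
a=(o["pl"]+o["pr"])/2;m=(o["ml"]+o["mr"])/2
for m in (m,o["mt"]):
  d=a-m;print(m,np.linalg.norm(d),np.degrees(np.arctan2(d[1],d[0])))
E
```

```text
plate [ 0.4447 -0.1078]
jl [ 0.4168 -0.0174]
jr [ 0.4571 -0.0139]
c1 [0.3946 0.0179]
c2 [0.4743 0.025 ]
jaw-plate 0.09248500072799135 w 0.08009931515206295 0.04046128231561313
yaw -264.9287666708093
yaw -265.07923400630716
yaw 94.78576502265871 top yaw 94.692265870768
origin [ 0.44019668 -0.05500138] [ 0.44042766 -0.05597061] [ 0.4407437  -0.05528249] [ 0.4398 -0.0591]
pl [0.6614 0.2149]
pr [0.6913 0.1935]
ml [0.5932 0.1218]
mr [0.6241 0.0998]
mt [0.6097 0.1126]
nub [0.6796 0.2085]
[0.60865256 0.11079616] 0.11534659255488346 54.05639618407445
[0.6096655  0.11256624] 0.11331916502005143 53.94569623943213
```

The measurements agree: the body is 115.7 mm long, the base 80.1 mm wide, the jaw spacing is right, and the three estimates of the holder origin lie within 1 mm. Next I'll grasp the cell, carry it over and check.

```bash
cat >> h.py <<'E'
HY=np.radians(94.9); HO=np.array([.4404,-.0555]); G=.076; D=np.pi/180
def st(tag=""):
    s=r.read_state(); p=np.array([np.cos(HY),np.sin(HY),0]); f=s["contact_force"]; e=s["eef_pos"]
    print(tag,"t %.1f w %.4f gf %.0f  Fx %.1f Fy %.1f Fz %.1f"%(s["time_s"],s["grip_width"],s["grip_force"],f@p,f@[-p[1],p[0],0],f[2]),"T",s["torque"].round(2),"hx %.4f z %.4f"%((e[:2]-HO)@p[:2],e[2])); return s
E
python3 - <<'E'
from h import *
q=quat(54*D); g=np.array([.6084,.1105])+G*np.array([np.cos(54*D),np.sin(54*D)])
r.reach([*g,.11],q); r.move_straight([*g,.042],q,speed=.1); st("down")
command_gripper(.03,80); st("grip")
r.move_straight([*g,.15],q,speed=.15); st("lift")
r.reach(*pose(-.036,.12,28*D,G)); r.hold(.3); st("over")
wshot("w2"); im,d=optics.get_image("scene"); cv2.imwrite("pics/s2.png",cv2.resize(im[200:360,200:400,::-1],None,fx=3,fy=3))
E
```

```text
down t 4.8 w 0.0851 gf 0  Fx -0.2 Fy 0.5 Fz 0.6 T [0.01 0.02 0.01] hx 0.2085 z 0.0428
grip t 5.4 w 0.0362 gf 80  Fx -0.4 Fy 1.6 Fz 5.4 T [-0.03  0.26  0.05] hx 0.2085 z 0.0428
lift t 6.2 w 0.0360 gf 80  Fx 0.1 Fy -0.1 Fz -2.6 T [ 0.05  0.02 -0.01] hx 0.2084 z 0.1486
over t 7.9 w 0.0359 gf 80  Fx -0.5 Fy 0.1 Fz -2.2 T [-0.32 -0.02 -0.  ] hx 0.0286 z 0.1609
w2 7.9417 [ 0.4382 -0.027   0.1609]
```

View pics/w2.png

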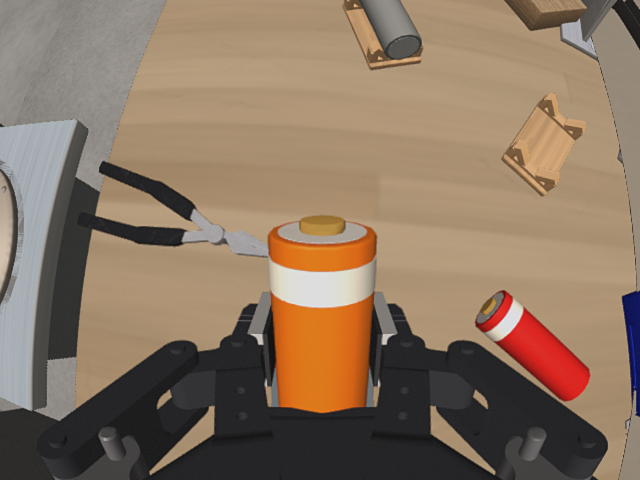

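The cell sits straight between the fingers, with its nub at about (322,225). I'll compare that with the projected position, then go down and push the contact back.

```bash
python3 - <<'E'
from h import *
m=optics.camera_model("wrist");T=np.linalg.inv(m["tool_from_camera"])
c=T[:3,:3]@[.044,0,.006]+T[:3,3]; a=np.arctan2(np.hypot(*c[:2]),c[2]); print("nub pred",m["K"][:2,2]+371.65*a*c[:2]/np.hypot(*c[:2]))
P=lambda x,z,t:pose(x,z,t*D,G)
print(r.move_straight(*P(-.036,.048,28),speed=.08,max_force=6)); st("low")
for x in (-.042,-.047,-.052,-.057):
    hit=r.move_straight(*P(x,.048,28),speed=.03,max_force=15); r.hold(.15); st(f"push {x} {hit}")
E
```

```text
nub pred [322.20978977 223.08724159]
True
low t 8.9 w 0.0361 gf 85  Fx -1.3 Fy 0.7 Fz 7.4 T [0.14 0.12 0.05] hx 0.0286 z 0.0893
push -0.042 False t 9.4 w 0.0360 gf 80  Fx -0.2 Fy 0.5 Fz -2.6 T [-0.42  0.   -0.  ] hx 0.0223 z 0.0888
push -0.047 False t 9.9 w 0.0359 gf 80  Fx 5.0 Fy 0.1 Fz -1.4 T [0.31 0.11 0.03] hx 0.0178 z 0.0890
push -0.052 False t 10.4 w 0.0363 gf 80  Fx 6.6 Fy -0.7 Fz -1.5 T [ 0.56  0.07 -0.05] hx 0.0130 z 0.0890
push -0.057 False t 10.8 w 0.0364 gf 80  Fx 7.8 Fy -0.3 Fz -0.5 T [ 0.88  0.02 -0.02] hx 0.0084 z 0.0891
```

```bash
python3 - <<'E'
from h import *
for t in (25,22,19,16,14):
    s=np.sin(t*D); hit=r.move_straight(*pose(-.067+.019*s,.047,t*D,G),speed=.04,max_force=12); r.hold(.1); st(f"{t} {hit}")
    if hit: break
im,d=optics.get_image("scene"); cv2.imwrite("pics/s3.png",cv2.resize(im[230:330,240:380,::-1],None,fx=5,fy=5,interpolation=cv2.INTER_CUBIC))
E
```

```text
25 False t 11.2 w 0.0359 gf 80  Fx 8.0 Fy 0.4 Fz 0.1 T [0.99 0.1  0.01] hx 0.0088 z 0.0848
22 False t 11.6 w 0.0358 gf 80  Fx 7.9 Fy -0.0 Fz -1.0 T [ 0.95  0.06 -0.02] hx 0.0098 z 0.0812
19 False t 11.9 w 0.0357 gf 80  Fx 9.0 Fy 0.6 Fz -1.9 T [ 1.05  0.2  -0.01] hx 0.0106 z 0.0774
16 False t 12.2 w 0.0362 gf 80  Fx 8.7 Fy 0.7 Fz -1.5 T [ 1.15  0.11 -0.01] hx 0.0112 z 0.0736
14 False t 12.6 w 0.0359 gf 81  Fx 8.1 Fy 0.2 Fz -2.2 T [ 1.2  -0.03 -0.28] hx 0.0112 z 0.0712
```

View pics/s3.png

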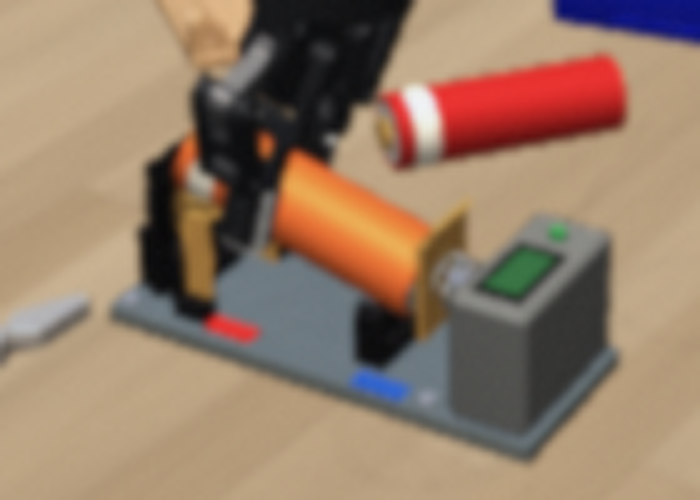

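The cell's minus end is against the contact at about (420,270), and the plus end is inside the wall and above the jaws at about (190,190). Now I'll back off a little from the wall and press down in steps.

```bash
python3 - <<'E'
from h import *
for t,x,z in [(14,-.068,.047),(12,-.068,.047),(10,-.068,.0468),(8,-.0675,.0465),(6,-.067,.046),(4,-.0665,.046),(2,-.066,.0455),(0,-.0655,.0455)]:
    hit=r.move_straight(*pose(x+.019*np.sin(t*D),z,t*D,G),speed=.03,max_force=22); r.hold(.1); s=st(f"{t} {hit}")
    R=Ro.from_quat(s["eef_rot"]).as_matrix(); print("   tilt",round(np.degrees(np.arcsin(R[2,0])),2))
    if hit or abs(s["contact_force"][2])>30: break
E
```

```text
14 False t 13.0 w 0.0360 gf 81  Fx 8.0 Fy -0.2 Fz -0.7 T [ 1.16  0.1  -0.18] hx 0.0101 z 0.0712
   tilt 14.14
12 False t 13.3 w 0.0359 gf 81  Fx 7.8 Fy -1.4 Fz -2.4 T [ 1.17 -0.1  -0.06] hx 0.0102 z 0.0686
   tilt 12.12
10 False t 13.7 w 0.0359 gf 80  Fx 7.6 Fy -0.7 Fz -4.3 T [ 1.16 -0.06 -0.05] hx 0.0102 z 0.0657
   tilt 10.11
8 False t 14.1 w 0.0358 gf 81  Fx 8.0 Fy -1.3 Fz -5.9 T [ 1.06 -0.09 -0.04] hx 0.0106 z 0.0627
   tilt 8.09
6 False t 14.4 w 0.0358 gf 81  Fx 7.0 Fy -2.2 Fz -7.6 T [ 0.91 -0.25 -0.02] hx 0.0107 z 0.0595
   tilt 6.06
4 False t 14.8 w 0.0363 gf 81  Fx 7.6 Fy -1.6 Fz -7.7 T [ 0.88 -0.37  0.  ] hx 0.0108 z 0.0569
   tilt 4.05
2 False t 15.1 w 0.0364 gf 81  Fx 7.5 Fy -1.4 Fz -6.4 T [ 0.78 -0.29  0.04] hx 0.0110 z 0.0539
   tilt 2.04
0 False t 15.5 w 0.0358 gf 83  Fx 8.4 Fy 3.2 Fz 14.6 T [ 1.15  0.56 -0.21] hx 0.0110 z 0.0528
   tilt 0.02
```

```bash
python3 - <<'E'
from h import *
im,d=optics.get_image("scene"); cv2.imwrite("pics/s4.png",cv2.resize(im[230:330,240:380,::-1],None,fx=5,fy=5,interpolation=cv2.INTER_CUBIC))
E
```

```text
(no output)
```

View pics/s4.png

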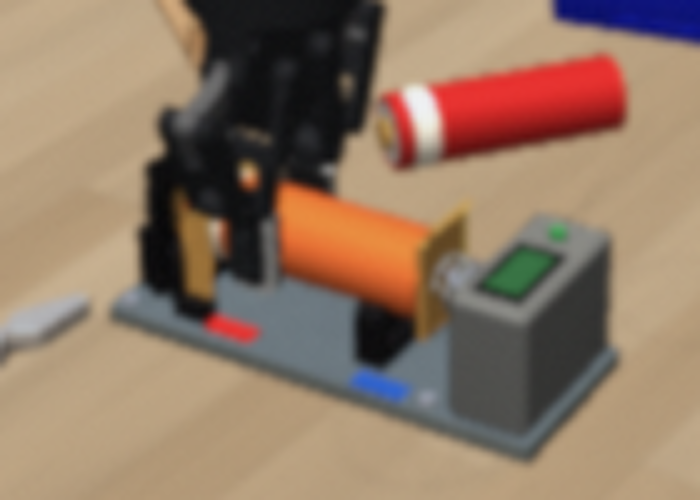

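That was my last picture. It shows the cell nearly level behind the left jaw. I'll check the tilt numerically with depth from the wrist and top cameras.

```bash
cat >> h.py <<'E'
def prof():
    p=np.array([np.cos(HY),np.sin(HY)]); 
    for n in ("wrist","top","scene"):
        s=r.read_state(); im,d=optics.get_image(n); m=optics.camera_model(n);K=m["K"]
        v,u=np.mgrid[:480,:640]; X=np.stack([(u-K[0,2])/K[0,0],(v-K[1,2])/K[0,0],np.ones(u.shape)],-1)
        if n=="wrist":
            a=np.hypot(X[...,0],X[...,1])+1e-9; X[...,:2]*=(np.tan(a)/a)[...,None]
        X=(X*d[...,None])[d>0]; c=im[d>0].astype(int)
        if n=="wrist":
            T=m["tool_from_camera"]; R=Ro.from_quat(s["eef_rot"]).as_matrix(); X=(X@T[:3,:3].T+T[:3,3])@R.T+s["eef_pos"]
        else: X=(X-m["t"])@m["R"]
        h=(X[:,:2]-HO)@p; y=(X[:,:2]-HO)@[-p[1],p[0]]
        col=((c[:,0]>150)&(c[:,0]-c[:,2]>90)&(c[:,1]<.7*c[:,0]))|(c.min(1)>150)
        k=col&(abs(y)<.012)&(abs(h)<.075)&(X[:,2]>.045)&(X[:,2]<.11)
        print(n,[(round(x,3),round(float(np.percentile(X[k&(abs(h-x)<.005),2],90)),4),int((k&(abs(h-x)<.005)).sum())) for x in np.arange(-.06,.061,.01) if (k&(abs(h-x)<.005)).sum()>4])
E
python3 - <<'E'
from h import *
prof()
E
```

```text
wrist [(np.float64(-0.01), 0.0649, 984), (np.float64(0.0), 0.0649, 1382), (np.float64(0.01), 0.065, 1576), (np.float64(0.02), 0.065, 1789), (np.float64(0.03), 0.065, 1914), (np.float64(0.04), 0.0653, 2209), (np.float64(0.05), 0.0649, 1747)]
top []
scene [(np.float64(-0.06), 0.0655, 20), (np.float64(-0.05), 0.0656, 30), (np.float64(-0.04), 0.0651, 34), (np.float64(-0.03), 0.065, 34), (np.float64(-0.02), 0.0652, 30), (np.float64(-0.01), 0.0652, 30), (np.float64(0.0), 0.0652, 30), (np.float64(0.01), 0.0665, 10)]
```

The cell is level, with its top at 65 mm all along, so it has snapped in. Next I'll ease it forward to the end wall, let go and retreat.

```bash
python3 - <<'E'
from h import *
hit=r.move_straight(*pose(-.0655,.0463,0,G),speed=.02); r.hold(.1); st("relief")
for x in (-.063,-.0615,-.0605,-.0598,-.059):
    hit=r.move_straight(*pose(x,.0463,0,G),speed=.02); r.hold(.1); s=st(f"slide {x} {hit}")
    if s["contact_force"]@[np.cos(HY),np.sin(HY),0]<2: break
command_gripper(.06); st("open")
e=r.read_state()["eef_pos"]; r.move_straight([e[0],e[1],.2],speed=.12); r.hold(.3); st("up"); prof()
E
```

```text
relief t 16.0 w 0.0358 gf 82  Fx 7.7 Fy 1.3 Fz 6.3 T [ 1.17  0.25 -0.17] hx 0.0110 z 0.0530
slide -0.063 False t 16.4 w 0.0358 gf 82  Fx 1.0 Fy 3.6 Fz 6.7 T [ 0.19  0.39 -0.23] hx 0.0127 z 0.0530
open t 16.8 w 0.0600 gf 0  Fx 0.0 Fy 0.5 Fz 0.2 T [ 0.01  0.   -0.03] hx 0.0128 z 0.0524
up t 18.4 w 0.0602 gf 0  Fx -0.3 Fy -0.3 Fz -0.9 T [ 0.    0.03 -0.01] hx 0.0128 z 0.1997
wrist [(np.float64(-0.06), 0.0651, 180), (np.float64(-0.05), 0.0653, 348), (np.float64(-0.04), 0.0653, 359), (np.float64(-0.03), 0.0653, 382), (np.float64(-0.02), 0.0653, 399), (np.float64(-0.01), 0.0652, 419), (np.float64(0.0), 0.0652, 432), (np.float64(0.01), 0.0651, 438), (np.float64(0.02), 0.0653, 450), (np.float64(0.03), 0.0653, 458), (np.float64(0.04), 0.0657, 473), (np.float64(0.05), 0.0653, 512)]
top [(np.float64(0.04), 0.0664, 8), (np.float64(0.05), 0.0653, 14)]
scene [(np.float64(-0.06), 0.0664, 9), (np.float64(-0.05), 0.065, 34), (np.float64(-0.04), 0.0656, 31), (np.float64(-0.03), 0.0655, 33), (np.float64(-0.02), 0.0658, 31), (np.float64(-0.01), 0.0654, 30), (np.float64(0.0), 0.0657, 34), (np.float64(0.01), 0.0655, 31), (np.float64(0.02), 0.0655, 30), (np.float64(0.03), 0.0654, 29), (np.float64(0.04), 0.066, 28), (np.float64(0.05), 0.0655, 19)]
```

```bash
python3 - <<'E'
from h import *
e=r.read_state()["eef_pos"]
s=r.read_state(); im,d=optics.get_image("wrist"); cv2.imwrite("pics/w5.png",im[:,:,::-1])
p=np.array([np.cos(HY),np.sin(HY)])
# sample colours along the ridge line z=.065,y=0 and the nub line z=.054 
m=optics.camera_model("wrist");T=m["tool_from_camera"];R=Ro.from_quat(s["eef_rot"]).as_matrix()
def proj(X):
    c=T[:3,:3].T@(R.T@(X-s["eef_pos"])-T[:3,3]);n=np.hypot(*c[:2]);a=np.arctan2(n,c[2]);return m["K"][:2,2]+m["K"][0,0]*a*c[:2]/n
for z,rg in ((.065,range(-72,-50)),(.065,range(20,72,1)),(.054,range(52,66))):
    print(z,[(x,*map(int,cv2.getRectSubPix(im,(1,1),tuple(map(float,proj(np.array([*(HO+p*x/1e3),z])))))[0,0])) for x in rg])
E
```

```text
0.065 [(-72, 199, 152, 68), (-71, 200, 152, 68), (-70, 197, 150, 67), (-69, 195, 149, 65), (-68, 199, 151, 67), (-67, 201, 152, 68), (-66, 199, 151, 68), (-65, 188, 144, 68), (-64, 143, 110, 54), (-63, 101, 76, 38), (-62, 96, 73, 37), (-61, 101, 74, 38), (-60, 181, 104, 35), (-59, 228, 131, 32), (-58, 231, 137, 33), (-57, 230, 137, 33), (-56, 231, 138, 36), (-55, 230, 137, 35), (-54, 230, 138, 34), (-53, 230, 138, 33), (-52, 230, 137, 34), (-51, 230, 137, 33)]
0.065 [(20, 230, 149, 44), (21, 230, 148, 44), (22, 230, 148, 44), (23, 230, 148, 45), (24, 230, 148, 44), (25, 230, 148, 43), (26, 230, 149, 45), (27, 230, 149, 44), (28, 230, 149, 45), (29, 230, 150, 46), (30, 230, 150, 46), (31, 230, 149, 44), (32, 230, 150, 47), (33, 230, 150, 44), (34, 231, 148, 42), (35, 230, 179, 131), (36, 230, 228, 229), (37, 230, 230, 235), (38, 230, 229, 233), (39, 230, 229, 233), (40, 230, 229, 233), (41, 230, 229, 233), (42, 230, 230, 233), (43, 230, 229, 233), (44, 229, 229, 233), (45, 230, 230, 233), (46, 230, 231, 236), (47, 230, 213, 201), (48, 230, 159, 77), (49, 230, 152, 44), (50, 230, 153, 49), (51, 230, 153, 48), (52, 230, 153, 49), (53, 230, 154, 49), (54, 233, 151, 45), (55, 193, 108, 39), (56, 138, 118, 112), (57, 170, 141, 93), (58, 200, 155, 74), (59, 190, 148, 72), (60, 100, 79, 45), (61, 25, 23, 24), (62, 25, 23, 24), (63, 57, 53, 54), (64, 61, 58, 59), (65, 39, 36, 38), (66, 24, 22, 25), (67, 22, 21, 23), (68, 18, 16, 18), (69, 44, 45, 47), (70, 109, 118, 122), (71, 119, 127, 133)]
0.054 [(52, 231, 154, 49), (53, 233, 146, 40), (54, 165, 106, 68), (55, 144, 130, 118), (56, 181, 145, 84), (57, 199, 155, 74), (58, 187, 146, 71), (59, 83, 66, 40), (60, 23, 22, 24), (61, 26, 24, 26), (62, 58, 54, 55), (63, 61, 58, 59), (64, 40, 37, 39), (65, 25, 23, 26)]
```

The body spans holder x = -60 to +55.5 mm, and the nub meets the black wall with no gap. The cell is seated, level and held, and the gripper is clear.

```bash
python3 -c "
from workcell import r
print(r.finish_job())"
```

```text
the job is handed in; nothing more can be done
None
```

The orange cell is loaded in the holder with the green display: minus end on the spring contact, plus end against the end wall, clipped and level. I let go, moved the arm clear and handed the job in at about 18.5 s.

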